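# Close the sloped cog tray

## Task

Slide both loose cog rings down the bay of the sloped tray until each rests against the back stop. Then slide the blue cover down off the deck so that its front edge hooks in under the green lip, and press its raised rear edge down past the brass spring catch until it snaps in and lies fully home on its ledges, with the cogs still at the stop. Do not shift or tip the chick, jar, magnifier or pin vise.

Things in the scene. Friction and masses are not known exactly. Their poses are not given: they have to be found in the camera images.
- tray: Fixed grey tray on legs, sloping down at 12 degrees, on a 4 mm cork pad; a deck above and a recessed bay below. Its frame is tilted with it (all 'tray x, y, z' are in it): origin at the middle of the deck's lower edge, on the deck surface, 76 mm above the desk; x down the slope, y across, z square to the deck
- deck_top (a point): Middle of the upper, open end of the steel deck (tray x=-185, z=0 mm). Deck: tray x -185 to 0, z=0, with 8 mm high side rails, inner faces at y +-65 mm, that funnel in over the last 52 mm to +-49 mm at x=0
- bay_floor (a point): Middle of the bay floor's lower end, at the foot of the back stop (tray x=102.5, z=-34 mm). Bay: tray x 0 to 102.5 mm, inner walls y +-50 (5 mm thick, tops z=+6). Along each side wall a ledge, |y| 40 to 50, top z=-20; between them the floor at z=-34. Back stop: face at x=102.5, top z=-5
- lip_edge (a point): middle of the lower free edge of the green lip, a strip over the whole bay width that reaches 12 mm up-slope from the back stop (tray x 90.5 to 102.5 mm, z -9 to -5 mm). The gap between ledges and lip is 11 mm
- catch (a joint): Polished brass spring catch, 30 mm wide, in the middle of the step under the deck edge. Travel in m: 0 = out (nose 5.5 mm into the bay, tip at tray z=-11.5 mm, upper face a 60 degree ramp), 0.007 = pushed back up-slope. The cover's rear edge rests on it until the rib is pressed down with some 5 to 12 N; it then springs out over the cover's top
- cover: Loose blue cover plate, 100 (x) x 92 (y) x 6 mm, 0.16 kg, with a white rib across it (10 x 50 mm, 16 mm above the plate, at x=-30). Origin: centre of its underside; x to the front (down-slope) edge. Starts on the deck, slightly askew, held by friction. Pushed over the deck edge it tips nose down onto the ledges and may slide on by itself. Home: underside at tray z=-20
- cover_nose (a point): middle of the cover's front edge, at half thickness; fully home at about tray x=100 to 102.5, z=-17 mm
- cover_rear (a point): middle of the cover's rear edge, at half thickness; fully home at tray z=-17 mm; about z=-3 mm while it rests on the catch
- cover_rib (a point): middle of the top face of the white rib, 22 mm above the plate's underside; the place to press. At tray z=+2 mm when home
- cog_a: Loose brass cog ring, 34 mm over the 12 teeth, 18 mm hole, 10 mm thick, 0.03 kg, lying flat on the bay floor on the +y side of the bay; origin: centre of its underside. Friction holds it on the slope. Home against the back stop its centre is at about tray x=85.5 mm
- cog_b: As cog_a, in copper colour, on the -y side of the bay
- chick: Bystander: yellow tin wind-up chick, 50 mm wide, 69 mm tall, standing beside the tray. Origin: centre of its base
- jar: Bystander: amber glass jar with dark cap, 44 mm across, 75 mm tall, standing beside the tray. Origin: centre of its base
- magnifier: Bystander: magnifier lying flat, lens rim 60 mm across and 8 mm thick centred on the origin (underside), wooden handle running 99 mm along its -x
- pin_vise: Bystander: brass pin vise lying along its x, 105 mm long, 11 mm thick, origin under its middle
Mind the look-alikes: they are no part of the job. Of the things shaped like the cover, the blue one is meant. What is shaped like the cog_b but turquoise is not meant.

How it is judged:
On the way, in this order (a step that is already met when the one before it is completed fails the run):
1. both cogs rest against the back stop, before the cover is hooked (x of each of cog_a, cog_b in the frame of tray above 0.0815 m and z of each of cog_a, cog_b in the frame of tray below -0.03 m and x of cover_nose in the frame of tray below 0.09 m), for 0.2 s.
2. the cover's front edge is under the lip (x of cover_nose in the frame of tray above 0.096 m and z of cover_nose in the frame of tray between -0.024 and -0.012 m), for 0.2 s.
At the end, for the whole second after the job is handed in: Both cogs lie on the bay floor touching the back stop (4 mm tolerance); the cover's front edge is under the lip within 6.5 mm of the stop, its rear edge is below the catch within 3 mm of fully home, it lies parallel to the tray within 0.06 rad and is at rest (all of step 2 and x of each of cog_a, cog_b in the frame of tray above 0.0815 m and z of each of cog_a, cog_b in the frame of tray below -0.03 m and z of cover_rear in the frame of tray below -0.0142 m and angle between the z axis of cover and the z axis of tray, either way round below 0.06 rad and linear speed of cover below 0.01 m/s).
It fails at once if the chick was shifted more than 15 mm (distance of chick from where it was at the start of the episode above 0.015 m).
It fails at once if the jar was shifted more than 15 mm (distance of jar from where it was at the start of the episode above 0.015 m).
It fails at once if the magnifier was shifted more than 15 mm (distance of magnifier from where it was at the start of the episode above 0.015 m).
It fails at once if the pin vise was shifted more than 15 mm (distance of pin_vise from where it was at the start of the episode above 0.015 m).
It fails at once if the chick or the jar was tipped (angle between any of chick, jar's own z axis and vertical above 0.3 rad).
It also fails if it takes over 67 s, if anything falls off the work surface, if the arm or the gripper's body presses on something with over 40 N, if the wrist force passes 120 N, or if a joint passes its speed limit or range.

## Robot

A 7-joint arm with a two-finger parallel gripper is mounted at the origin on the work surface. World frame = base frame: x ahead of the robot, y to its left, z up, the work surface at z = 0. Lengths are in m, angles in rad, forces in N, time in s.
With the tool pointing down it reaches from about 0.375 to 0.925 m from the base axis. Payload 3.1 kg.
Tool frame: the origin (TCP) lies midway between the tips of the shut fingers; the grasp point (between the pads) lies 19 mm behind it (grip_point_offset is the distance from the TCP to the grasp point, in m); z points along the fingers, y is the line along which they close (so a half turn about z gives the same grasp; the last joint's range is limited). The gripper opens to 85 mm and grips with 20 to 120 N. Pads are 22 mm wide; open, the fingers measure 114 mm over their backs; the gripper's body (76 mm by 85 mm) begins 54 mm behind the grasp point. The pads swing forward as they close: fully open they stand 13 mm farther back than shut.
Start: joints at [-1.333, 0.383, 0.044, 1.598, -0.018, 1.161, -0.05], TCP at [0.214, 0.614, 0.231] pointing down, gripper open.
Joint ranges: [-2.61, 2.61], [-0.41, 2.15], [-1.48, 1.57], [0, 2.5], [-1.57, 4.71], [0.05, 1.97], [-2.85, 2.85]. Speed limits (rad/s): [2.79, 2.79, 3.14, 3.14, 3.14, 3.14, 3.14].

## Interface

Orientations are given as a 3x3 rotation matrix whose columns are the frame's x, y, z axes.
In Python, from cell import read_state, grab_frame, camera_model, job_done, spot_in, grip_point_offset gives the robot as it stands.
- The arm moves only by the tool step_arm, never from a script. Its argument "rows" is a list of rows, each a list of 6 numbers: the shift along the tool's x, y, z scaled (see below), then the turn, a rotation vector about the tool's x, y, z scaled (see below). In form: [[tx, ty, tz, ax, ay, az], ...]. A call has 1 to 12 rows; each row is the pose to reach, as a shift and turn from the pose commanded when the call began, along the tool's axes at that moment; what a row does not reach only later rows make up. The controller multiplies each number of a shift by 0.1 m and each number of a turn by 0.5 rad. A row lasts 1/8 s, in which the tool goes at most 62.5 mm and 10.7 degrees, less where a joint would pass 70% of its speed; a pose out of reach is approached as far as the arm can. A call with a number of a shift or a turn outside -1 to 1 is refused whole. A call with a gripper value outside its range is refused whole. "hand" is the finger opening in mm, from 0 to 85.4, set as the call begins (left out, the last holds). The fingers move at their own pace and stop on an object; "grip_force" is the grip in N (left out, the last holds). Time passes only in rows, so rows that repeat a pose let the fingers close. It gives the time, the measured TCP pose, the force, the opening and the grip force at its end, in the units of the state.
- read_state(): the state, without advancing time (a new reading comes with each control period).
- grab_frame(name): name is "scene" or "top" or "wrist"; returns (picture, depth): 400x640x3 uint8, red, green, blue; 400x640 float32, m along the optical axis (not along the pixel's ray), 0 where there is no reading.
- camera_model(name): a dict with "intrinsics" (3x3 intrinsics, pixels), "pose" (4x4, takes a point from camera to world coordinates); the wrist camera has in their place "T_tool_cam" (4x4, takes a point from camera to tool coordinates, whose origin is the TCP and whose axes are the flange's). Camera axes: x right, y down, z forward; pixel columns grow to the right and rows downward; lengths in m; the calibration is good to about 2 mm. A picture is of the moment at which its call begins: read the wrist's pose just before it. camera_model takes no time and is no camera call.
- job_done(): hands the job in; it is judged then, once.
Trained networks look in the newest picture that a camera, given by its name, has taken for a name from the list of things; names that differ only in an ending like _2 or _b are one class to them, and where a whole thing is asked for, a point or a joint stands for the part that bears it (a point fixed in the world has none). Each returns a list of dicts, best first, with "score" (0 to 1); they miss things now and then, are a little off and sometimes report something else, mostly with a low value. They report only what shows in the picture. A call takes as long as a camera call. They do not tell look-alikes from the thing itself.
- spot_in(camera, query): "position" ([column, row] in pixels, amid what is visible of it).
The state is a dict: "time": time; "joints": joint angles; "joint_velocities": joint speeds; "joint_efforts": joint torques, N m; "tcp_pos": TCP position; "tcp_rot": TCP orientation; "contact_force": force on the tool from outside, world axes, zero at the start; "torque": the same for the moment, N m; "gripper_width": finger opening in m; "finger_force": force on a finger pad.
Only numpy, scipy, OpenCV 4.12 (cv2) and the standard library are available. Lean on these libraries where they do the work, as an engineer would, in place of code of your own. Each camera call takes 0.05 s, during which the arm holds its last target. There are 200 camera calls.

## Working session

There is one attempt and no reset: what is moved stays moved. The work goes in short steps, Python scripts to look and compute and a tool call to move; the robot and the scene stay as the last step left them, time stands still between calls to the robot, and variables do not carry over. Pictures are saved under pics/ and viewed, at most 10 in all, crops included, and the job is handed in when it is done.

Besides the shell and the picture viewer there is one more tool, called after "Call:" as name(argument=value, ...), one argument or row to a line, values as JSON. step_arm: Moves the arm, as the interface text tells. Shifts and turns lie within -1 to 1; 1 stands for 0.1 m of shift or 0.5 rad of turn. Its arguments: {"type":"object","properties":{"rows":{"type":"array","items":{"type":"array","items":{"type":"number","minimum":-1,"maximum":1}}},"hand":{"type":"number"},"grip_force":{"type":"number"}},"required":["rows"]}

```bash
mkdir -p pics; cat > h.py <<'E'
import numpy as np, cv2
from cell import *
def world(cam,px,d=None):
    m=camera_model(cam);K=np.array(m["intrinsics"]);T=np.array(m["pose"])
    p=np.linalg.inv(K)@[px[0],px[1],1.]*d
    return T[:3,:3]@p+T[:3,3]
def cloud(cam,dep,T=None):
    m=camera_model(cam);K=np.array(m["intrinsics"])
    if T is None:T=np.array(m["pose"])
    v,u=np.mgrid[:dep.shape[0],:dep.shape[1]]
    P=np.stack([(u-K[0,2])/K[0,0]*dep,(v-K[1,2])/K[1,1]*dep,dep],-1)
    return P@T[:3,:3].T+T[:3,3]
def snap(cam):
    s=read_state();im,d=grab_frame(cam)
    T=None
    if cam=="wrist":
        W=np.eye(4);W[:3,:3]=s["tcp_rot"];W[:3,3]=s["tcp_pos"];T=W@np.array(camera_model(cam)["T_tool_cam"])
    return im,d,cloud(cam,d,T)
def save(n,im):cv2.imwrite("pics/"+n+".png",im[...,::-1])
E
python3 - <<'E'
from h import *
print(read_state()["tcp_pos"],np.array(read_state()["tcp_rot"]).round(3))
for c in("top","scene"):
    im,d,P=snap(c);save(c+"0",im);np.savez(c+"0.npz",im=im,d=d,P=P)
    for q in("tray","cover","cog_a","cog_b","chick","jar","magnifier","pin_vise"):
        try:
            for r in spot_in(c,q)[:3]:
                u,v=map(int,r["position"]);print(c,q,u,v,round(r["score"],2),P[v,u].round(3))
        except Exception as e:print(q,e)
E
```

```text
[0.21385398 0.61281981 0.22987904] [[-0.944  0.329 -0.001]
 [ 0.329  0.944 -0.002]
 [-0.    -0.003 -1.   ]]
top tray 328 180 0.85 [0.538 0.107 0.083]
top cover 296 184 0.94 [0.528 0.169 0.104]
top cover 257 322 0.75 [0.246 0.259 0.006]
top cover 182 168 0.64 [0.576 0.428 0.007]
top cog_a 475 208 0.63 [ 0.486 -0.203  0.009]
top cog_a 365 163 0.56 [0.579 0.03  0.04 ]
top cog_a 368 184 0.42 [0.535 0.024 0.035]
top cog_b 475 208 0.63 [ 0.486 -0.203  0.009]
top cog_b 365 163 0.56 [0.579 0.03  0.04 ]
top cog_b 368 184 0.42 [0.535 0.024 0.035]
top chick 363 124 0.76 [0.655 0.035 0.066]
top jar 329 243 0.54 [0.413 0.105 0.079]
top magnifier 306 135 0.91 [0.645 0.155 0.014]
top magnifier 297 184 0.42 [0.528 0.168 0.101]
top pin_vise 384 226 0.77 [ 0.449 -0.011  0.004]
top pin_vise 364 167 0.45 [0.57  0.033 0.043]
scene tray 319 227 0.94 [0.545 0.078 0.071]
scene cover 318 175 0.75 [0.262 0.243 0.003]
scene cover 435 210 0.73 [0.582 0.414 0.009]
scene cover 346 203 0.59 [0.532 0.162 0.1  ]
scene cog_a 197 274 0.53 [ 0.473 -0.206  0.005]
scene cog_b 197 274 0.53 [ 0.473 -0.206  0.005]
scene chick 328 278 0.69 [0.672 0.024 0.043]
scene jar 346 204 0.69 [0.531 0.163 0.096]
scene jar 301 203 0.67 [0.434 0.092 0.066]
scene magnifier 369 260 0.71 [0.647 0.151 0.011]
scene pin_vise 260 240 0.42 [ 0.447 -0.034  0.01 ]
```

View pics/top0.png

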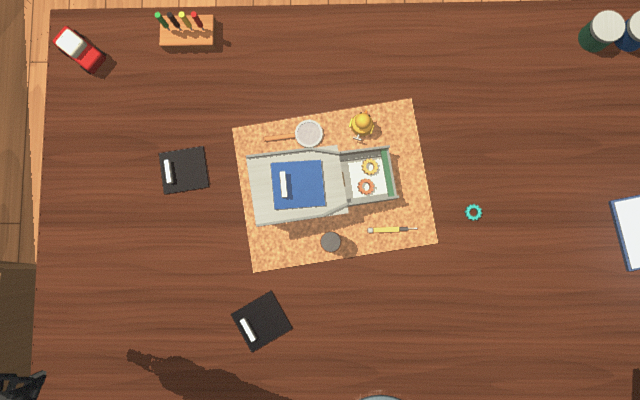

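View pics/scene0.png

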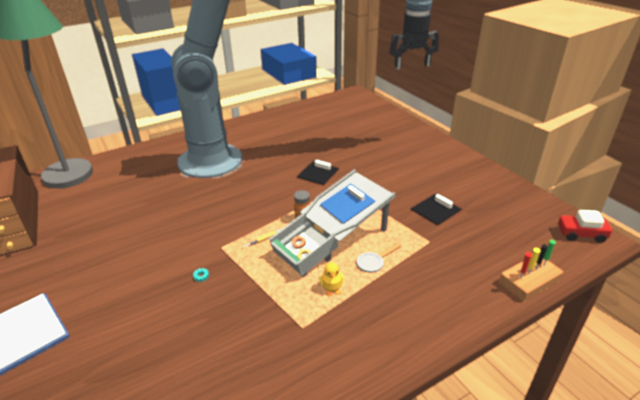

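```bash
python3 - <<'E'
from h import *
m=camera_model("wrist");print(np.array(m["T_tool_cam"]).round(3),np.array(m["intrinsics"]).round(0))
z=np.load("top0.npz");P=z["P"];im=z["im"]
# deck plane: points right/left of cover (strip up-slope and down-slope)
a=np.vstack([P[165:205,256:268].reshape(-1,3),P[168:200,328:336].reshape(-1,3)])
A=np.c_[a[:,:2],np.ones(len(a))];c,*_=np.linalg.lstsq(A,a[:,2],rcond=None)
r=A@c-a[:,2];print("plane",c,"tilt",np.degrees(np.arctan(np.hypot(*c[:2]))),"rms",r.std())
g=-c[:2]/np.hypot(*c[:2]);print("downslope",g,np.degrees(np.arctan2(g[1],g[0])))
# bay wall yaw from rail edges: print height map profile
b=cv2.inRange(cv2.cvtColor(im,cv2.COLOR_RGB2HSV),(105,120,60),(125,255,255)).astype(bool);b[:140]=b[220:]=0;b[:,:240]=b[:,350:]=0
p=P[b];print("blue",b.sum(),p.mean(0),cv2.minAreaRect((p[:,:2]*1000).astype(np.float32)))
g=cv2.inRange(cv2.cvtColor(im,cv2.COLOR_RGB2HSV),(55,80,40),(95,255,255)).astype(bool);g[:140]=g[220:]=0;g[:,:370]=g[:,420:]=0
p=P[g];print("green",g.sum(),p.mean(0),cv2.minAreaRect((p[:,:2]*1000).astype(np.float32)))
E
```

```text
[[-0.    -0.951 -0.31   0.08 ]
 [ 1.    -0.001  0.001 -0.001]
 [-0.001 -0.31   0.951 -0.142]
 [ 0.     0.     0.     1.   ]] [[319.   0. 325.]
 [  0. 319. 203.]
 [  0.   0.   1.]]
plane [-1.08319366  0.07782754  0.66172112] tilt 47.36044166497059 rms 0.0633142643015975
downslope [ 0.99742874 -0.07166532] -4.109643442099332
blue 1038 [0.52494258 0.16984453 0.10558421] ((494.1308288574219, 159.9139404296875), (167.17428588867188, 101.96295928955078), 10.247139930725098)
green 0 [nan nan nan] ((0.0, 0.0), (0.0, 0.0), 0.0)<stdin>:13: RuntimeWarning: Mean of empty slice.
  ret = um.true_divide(
```

Call:
step_arm(
  rows=[
    [-0.48,-0.38,0,0,0,0.37],
    [-0.96,-0.75,0,0,0,0.74],
    [-0.96,-0.75,0,0,0,0.74],
  ],
  hand=0,
)

```text
time: 1.27
tcp_pos: [0.2859, 0.5054, 0.2312]
tcp_rot: [[-0.754, 0.657, 0.002], [0.657, 0.754, -0.003], [-0.004, -0.001, -1.0]]
contact_force: [-0.0, -0.3, 0.6]
gripper_width: 0.0321
finger_force: 0.0
```

Call:
step_arm(
  rows=[
    [-0.48,-0.15,0,0,0,0.37],
    [-0.97,-0.3,0,0,0,0.74],
    [-0.97,-0.3,0,0,0,0.74],
  ],
)

```text
time: 1.65
tcp_pos: [0.3381, 0.4215, 0.2316]
tcp_rot: [[-0.468, 0.884, 0.001], [0.884, 0.468, -0.001], [-0.002, 0.001, -1.0]]
contact_force: [0.4, 0.6, -0.1]
gripper_width: 0.0001
finger_force: 0.0
```

Call:
step_arm(
  rows=[
    [-0.48,0.04,0,0,0,0.37],
    [-0.97,0.08,0,0,0,0.73],
    [-0.97,0.08,0,0,0,0.73],
  ],
)

```text
time: 2.02
tcp_pos: [0.3902, 0.341, 0.2317]
tcp_rot: [[-0.124, 0.992, 0.001], [0.992, 0.124, -0.001], [-0.001, 0.001, -1.0]]
contact_force: [-0.4, 0.9, -0.5]
gripper_width: 0.0003
finger_force: 0.0
```

Call:
step_arm(
  rows=[
    [-0.5,0.2,0,0,0,0],
    [-0.87,0.41,0,0,0,0],
  ],
)

```text
time: 2.28
tcp_pos: [0.4393, 0.2641, 0.2315]
tcp_rot: [[-0.135, 0.991, 0.0], [0.991, 0.135, 0.001], [0.001, 0.0, -1.0]]
contact_force: [0.7, 0.4, -0.2]
gripper_width: -0.0
finger_force: 0.0
```

Call:
step_arm(
  rows=[
    [-0.5,0.2,0,0,0,0],
    [-0.87,0.41,0,0,0,0],
  ],
)

```text
time: 2.52
tcp_pos: [0.492, 0.1825, 0.2316]
tcp_rot: [[-0.133, 0.991, 0.001], [0.991, 0.133, 0.001], [0.001, 0.001, -1.0]]
contact_force: [-0.2, 0.2, 0.4]
gripper_width: -0.0001
finger_force: 0.0
```

Call:
step_arm(
  rows=[
    [-0.5,0.2,0,0,0,0],
    [-0.87,0.41,0,0,0,0],
    [-0.87,0.41,0,0,0,0],
    [-0.87,0.41,0,0,0,0],
  ],
)

```text
time: 3.02
tcp_pos: [0.5431, 0.1037, 0.231]
tcp_rot: [[-0.133, 0.991, -0.001], [0.991, 0.133, 0.001], [0.001, -0.001, -1.0]]
contact_force: [0.7, 0.3, -1.3]
gripper_width: 0.0
finger_force: 0.0
```

```bash
python3 - <<'E'
from h import *
im,d,P=snap("wrist");save("w1",im);np.savez("w1.npz",im=im,d=d,P=P);print((d>0).mean())
E
```

```text
0.99605078125
```

View pics/w1.png

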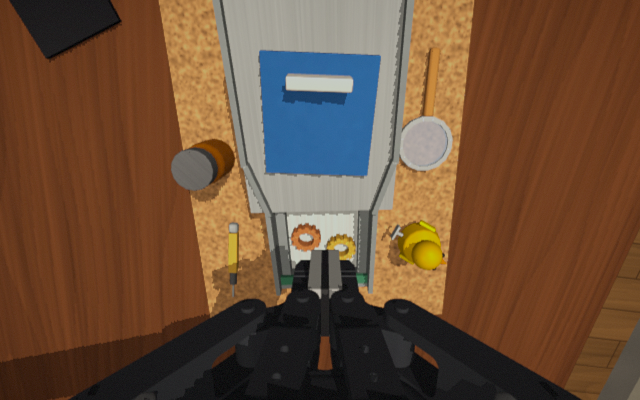

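```bash
cat >> h.py <<'E'
def fit_tray(P):
    a=np.vstack([P[8:45,245:385].reshape(-1,3),P[186:204,275:345].reshape(-1,3)])
    for _ in range(3):
        c=a.mean(0);n=np.linalg.svd(a-c,full_matrices=False)[2][2];n*=np.sign(n[2])
        r=(a-c)@n;a=a[abs(r)<max(2*r.std(),.001)]
    return c,n,r.std()
E
python3 - <<'E'
from h import *
z=np.load("w1.npz");P=z["P"];im=z["im"]
c,n,s=fit_tray(P);print("n",n,"rms",s,"tilt",np.degrees(np.arccos(n[2])))
x=np.array([n[0],n[1],0]);yaw0=np.arctan2(x[1],x[0])
print("downslope yaw by plane",np.degrees(yaw0))
# edges: rail inner faces: height above plane >4mm, per row, columns from centre outward
h=(P-c)@n
L=[];R=[]
for v in range(10,130,4):
    row=h[v]
    l=[u for u in range(215,262) if row[u]>.004];r=[u for u in range(382,425) if row[u]>.004]
    if l:L.append(P[v,max(l)])
    if r:R.append(P[v,min(r)])
L=np.array(L);R=np.array(R)
def line(Q):
    vx,vy,x0,y0=cv2.fitLine((Q[:,:2]).astype(np.float32),cv2.DIST_HUBER,0,.001,.001).ravel();return np.degrees(np.arctan2(vy,vx)),(x0,y0)
print(len(L),line(L),len(R),line(R))
print("step rows",[(u,[v for v in range(195,235) if h[v,u]<-.012][:1]) for u in range(290,356,6)])
# rms desk heights, check
for uv in((100,200),(550,200),(190,100),(460,60)):print(uv,P[uv[1],uv[0]].round(4))
E
```

```text
n [ 0.03344644 -0.2061534   0.97794791] rms 0.000639087090922574 tilt 12.05490691283365
downslope yaw by plane -80.78459748805294
30 (np.float32(-24.201231), (np.float32(0.49364597), np.float32(0.19081315))) 30 (np.float32(-80.781075), (np.float32(0.58800274), np.float32(0.20214865)))
step rows [(290, [212]), (296, [212]), (302, [212]), (308, [212]), (314, [212]), (320, [212]), (326, [211]), (332, [211]), (338, [211]), (344, [211]), (350, [211])]
(100, 200) [ 0.2733  0.0286 -0.0017]
(550, 200) [ 0.823   0.1023 -0.0024]
(190, 100) [0.3847 0.1618 0.0032]
(460, 60) [0.6694 0.2409 0.0029]
```

```bash
python3 - <<'E'
from h import *
z=np.load("w1.npz");P=z["P"];im=z["im"]
c,n,s=fit_tray(P)
yw=np.radians(-80.78);X=np.array([np.cos(yw),np.sin(yw),0]);X-=n*(X@n);X/=np.linalg.norm(X);Y=np.cross(n,X)
R=np.c_[X,Y,n]
e=P[210,296:345].mean(0)
O=e-n*((e-c)@n)
Q=(P-O)@R
l=[];r=[]
for v in range(10,130,3):
    q=Q[v];m=(q[:,2]>.004)&(q[:,2]<.015)
    cc=[u for u in range(200,262) if m[u]];l+= [q[max(cc),1]] if cc else []
    cc=[u for u in range(382,425) if m[u]];r+= [q[min(cc),1]] if cc else []
print("rails y",np.median(l),np.std(l),np.median(r),np.std(r))
O=O+Y*(np.median(l)+np.median(r))/2
Q=(P-O)@R
# origin height check and pin to true 76 mm
print("O",O,"tray end rows? deck edge x:",Q[208:214,320,[0,2]].round(4).tolist())
np.savez("tray.npz",O=O,R=R);print(R.round(4))
hsv=cv2.cvtColor(im,cv2.COLOR_RGB2HSV)
b=cv2.inRange(hsv,(100,120,50),(125,255,255)).astype(bool);b[190:]=0;b[:,:230]=b[:,400:]=0
k=b&(Q[...,2]>.002)&(Q[...,2]<.012);q=Q[k];print("cover",cv2.minAreaRect((q[:,:2]*1000).astype(np.float32)),np.median(q[:,2]))
f=(Q[...,2]<-.015)&(Q[...,2]>-.04)&(Q[...,0]>0)&(Q[...,0]<.1)
for nm,lo,hi in(("copper",(3,100,60),(14,255,255)),("brass",(18,100,60),(32,255,255))):
    m=cv2.inRange(hsv,lo,hi).astype(bool)&f&(abs(Q[...,1])<.04);q=Q[m];print(nm,m.sum(),q.min(0).round(4),q.max(0).round(4),np.median(q,0).round(4))
w=f&(hsv[...,1]<40)&(hsv[...,2]>150)&(abs(Q[...,1])<.035);print("floor z",np.median(Q[w][:,2]))
E
```

```text
rails y -0.06370881629463379 0.010855829403985173 0.06602373004807385 0.00013758887687869881
O [0.5423065  0.0786885  0.07529715] tray end rows? deck edge x: [[-0.0023, 0.0001], [-0.001, -0.0002], [-0.0002, 0.0005], [0.0014, -0.0003], [0.0232, -0.0339], [0.0248, -0.0344]]
[[ 0.1567  0.9871  0.0334]
 [-0.9653  0.1602 -0.2062]
 [-0.2088  0.      0.9779]]
cover ((-91.5345458984375, 0.2776145935058594), (91.45584869384766, 99.69918823242188), 86.27474975585938) 0.00598216264663831
copper 506 [ 0.0364 -0.0362 -0.0346] [ 0.0687 -0.0032 -0.0225] [ 0.0504 -0.0196 -0.0245]
brass 428 [ 0.0526  0.0045 -0.0353] [ 0.0838  0.038  -0.0223] [ 0.0625  0.0241 -0.0247]
floor z -0.03394535083894443
```

```bash
cat > go.py <<'E'
import sys
from h import *
from scipy.spatial.transform import Rotation as S
t=np.load("tray.npz");O,R=t["O"],t["R"]
s=read_state();p=np.array(s["tcp_pos"]);A=np.array(s["tcp_rot"])
print("t",round(s["time"],2),"tcp tray mm",((p-O)@R*1000).round(1),"F tray",(np.array(s["contact_force"])@R).round(1),"w",round(s["gripper_width"],4))
T=R@np.diag([-1.,1,-1])
print("turn",(S.from_matrix(A.T@T).as_rotvec()/.5).round(3))
for a in sys.argv[1:]:
    q=O+R@(np.array(list(map(float,a.split(","))))/1000)
    print(a,"shift",(A.T@(q-p)/.1).round(3))
E
python3 go.py 20,0.5,50
```

```text
t 3.08 tcp tray mm [-57.    4.6 147. ] F tray [-0.9  0.9 -0.3] w 0.0001
turn [ 0.004  0.418 -0.052]
20,0.5,50 shift [-0.553 -0.025  1.109]
```

Call:
step_arm(
  rows=[
    [-0.28,-0.01,0.3,0,0.21,-0.03],
    [-0.55,-0.03,0.6,0,0.42,-0.05],
    [-0.55,-0.03,0.9,0,0.42,-0.05],
    [-0.55,-0.03,0.9,0,0.42,-0.05],
    [-0.55,-0.03,0.9,0,0.42,-0.05],
  ],
  hand=26,
)

```text
time: 3.7
tcp_pos: [0.548, 0.049, 0.1422]
tcp_rot: [[-0.156, 0.987, -0.029], [0.965, 0.159, 0.207], [0.209, 0.004, -0.978]]
contact_force: [-0.2, 0.3, 0.2]
gripper_width: 0.0262
finger_force: 0.0
```

```bash
python3 go.py 20,0.5,-20 20,0.5,-31; python3 - <<'E'
from h import *
im,d,P=snap("wrist");save("w2",im)
E
```

```text
t 3.7 tcp tray mm [15.6  0.9 71.7] F tray [-0.4 -0.2  0.2] w 0.0262
turn [ 0.008 -0.001 -0.002]
20,0.5,-20 shift [-0.044 -0.007  0.917]
20,0.5,-31 shift [-0.044 -0.008  1.027]
```

View pics/w2.png

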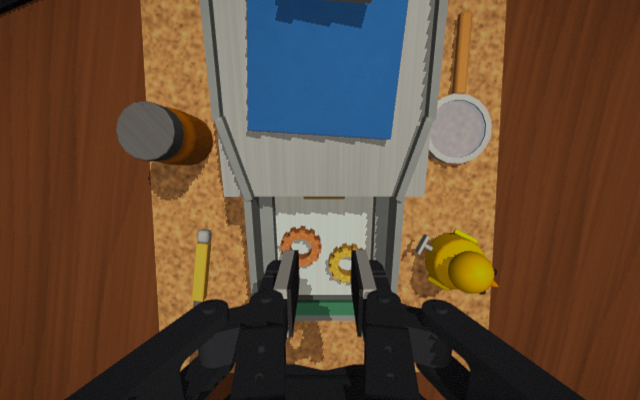

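Call:
step_arm(
  rows=[
    [-0.04,-0.01,0.4,0,0,0],
    [-0.04,-0.01,0.7,0,0,0],
    [-0.04,-0.01,0.9,0,0,0],
    [-0.04,-0.01,1.0,0,0,0],
    [-0.04,-0.01,1.0,0,0,0],
    [-0.04,-0.01,1.0,0,0,0],
  ],
)

```text
time: 4.5
tcp_pos: [0.5454, 0.0626, 0.0437]
tcp_rot: [[-0.152, 0.988, -0.027], [0.966, 0.154, 0.206], [0.208, 0.005, -0.978]]
contact_force: [0.3, -0.2, 0.1]
gripper_width: 0.0261
finger_force: 0.0
```

```bash
python3 go.py 50,0.5,-30.5 58.5,0.5,-30.5
```

```text
t 4.5 tcp tray mm [ 22.6   0.4 -27.5] F tray [0.2 0.3 0.2] w 0.0261
turn [ 0.012  0.001 -0.01 ]
50,0.5,-30.5 shift [-0.273  0.002  0.03 ]
58.5,0.5,-30.5 shift [-0.358  0.002  0.031]
```

Call:
step_arm(
  rows=[
    [-0.04,0,0.03,0,0,0],
    [-0.08,0,0.03,0,0,0],
    [-0.12,0,0.03,0,0,0],
    [-0.16,0,0.03,0,0,0],
    [-0.2,0,0.03,0,0,0],
    [-0.24,0,0.03,0,0,0],
    [-0.28,0,0.03,0,0,0],
    [-0.3,0,0.03,0,0,0],
    [-0.32,0,0.03,0,0,0],
    [-0.32,0,0.03,0,0,0],
  ],
)

```text
time: 5.75
tcp_pos: [0.549, 0.0322, 0.033]
tcp_rot: [[-0.151, 0.988, -0.03], [0.966, 0.154, 0.206], [0.208, 0.003, -0.978]]
contact_force: [-0.1, -0.6, -0.9]
gripper_width: 0.0261
finger_force: 0.0
```

```bash
python3 go.py 58.5,0.5,-30.5
```

```text
t 5.75 tcp tray mm [ 54.8  -0.9 -31.6] F tray [ 0.7 -0.2 -0.7] w 0.0261
turn [ 0.008  0.002 -0.011]
58.5,0.5,-30.5 shift [-0.037  0.014 -0.011]
```

Call:
step_arm(
  rows=[
    [-0.01,0,0,0,0,0],
    [-0.02,0,0,0,0,0],
    [-0.03,0,0,0,0,0],
    [-0.04,0,0,0,0,0],
    [-0.05,0,0,0,0,0],
    [-0.05,0,0,0,0,0],
  ],
)

```text
time: 6.5
tcp_pos: [0.5495, 0.0289, 0.0322]
tcp_rot: [[-0.152, 0.988, -0.031], [0.966, 0.155, 0.208], [0.21, 0.002, -0.978]]
contact_force: [-0.9, 2.4, 2.1]
gripper_width: 0.0258
finger_force: 1.7
```

```bash
python3 go.py 58.5,0.5,-30.5;python3 - <<'E'
from h import *
im,d,P=snap("wrist");save("w3",cv2.resize(im[180:400,200:440],None,fx=2.5,fy=2.5))
E
```

```text
t 6.5 tcp tray mm [ 58.2  -0.9 -31.7] F tray [-2.9 -0.4  1.5] w 0.0258
turn [ 0.006 -0.003 -0.009]
58.5,0.5,-30.5 shift [-0.003  0.014 -0.012]
```

View pics/w3.png

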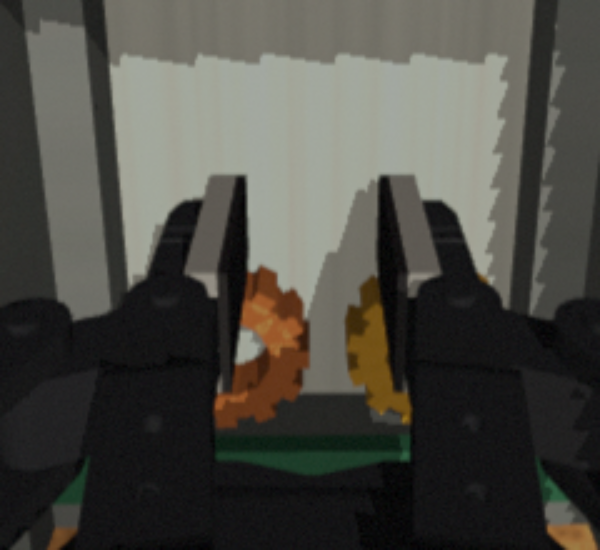

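Call:
step_arm(
  rows=[
    [-0.01,0,0,0,0,0],
    [-0.02,0,0,0,0,0],
    [-0.03,0,0,0,0,0],
    [-0.03,0,0,0,0,0],
  ],
)

```text
time: 7.05
tcp_pos: [0.5495, 0.0287, 0.032]
tcp_rot: [[-0.153, 0.988, -0.032], [0.965, 0.156, 0.212], [0.214, 0.001, -0.977]]
contact_force: [-1.8, 8.0, 5.5]
gripper_width: 0.0261
finger_force: 4.2
```

```bash
python3 go.py 58.5,0.5,-30.5
```

```text
t 7.05 tcp tray mm [ 58.4  -0.9 -31.8] F tray [-9.1 -0.5  3.7] w 0.0261
turn [ 0.004 -0.011 -0.007]
58.5,0.5,-30.5 shift [-0.001  0.014 -0.013]
```

Call:
step_arm(
  rows=[
    [0.08,0,0,0,0,0],
    [0.2,0,0,0,0,0],
    [0.2,0,-0.3,0,0,0],
    [0.2,0,-0.8,0,0,0],
    [0.2,0,-1.0,0,0,0],
    [0.2,0,-1.0,0,0,0],
  ],
)

```text
time: 7.8
tcp_pos: [0.5515, 0.0228, 0.1347]
tcp_rot: [[-0.151, 0.988, -0.026], [0.966, 0.153, 0.206], [0.208, 0.006, -0.978]]
contact_force: [-0.2, 0.9, -0.2]
gripper_width: 0.0258
finger_force: 0.0
```

Call:
step_arm(
  rows=[
    [0.5,0,0,0,0,0],
    [1,0,0,0,0,0],
    [1,0,0,0,0,0],
    [1,0,0,0,0,0],
  ],
  hand=20,
)

```text
time: 8.3
tcp_pos: [0.5336, 0.1201, 0.1523]
tcp_rot: [[-0.152, 0.988, -0.033], [0.966, 0.156, 0.205], [0.207, -0.0, -0.978]]
contact_force: [0.5, 0.4, 0.1]
gripper_width: 0.0201
finger_force: 0.0
```

```bash
cat > cogs.py <<'E'
from h import *
t=np.load("tray.npz");O,R=t["O"],t["R"]
im,d,P=snap("wrist");save("w_last",im);Q=(P-O)@R;hsv=cv2.cvtColor(im,cv2.COLOR_RGB2HSV)
f=(Q[...,2]<-.02)&(Q[...,2]>-.04)&(Q[...,0]>0)&(Q[...,0]<.105)
for nm,lo,hi in(("copper",(3,100,60),(14,255,255)),("brass",(18,100,60),(32,255,255))):
    m=cv2.inRange(hsv,lo,hi).astype(bool)&f&(abs(Q[...,1])<.04);q=Q[m];print(nm,m.sum(),q.min(0).round(4),q.max(0).round(4)) if m.any() else print(nm,0)
b=cv2.inRange(hsv,(100,120,40),(125,255,255)).astype(bool)&(Q[...,2]>-.04)&(Q[...,2]<.012)&(abs(Q[...,1])<.06)&(Q[...,0]>-.2)
q=Q[b];print("cover",b.sum(),cv2.minAreaRect((q[:,:2]*1000).astype(np.float32)),q.max(0).round(4),q.min(0).round(4),np.linalg.lstsq(np.c_[q[:,:2],np.ones(len(q))],q[:,2],rcond=None)[0].round(4))
E
python3 cogs.py; python3 go.py -150,0.5,50 -150,0.5,15
```

```text
copper 783 [ 0.0689 -0.0317 -0.0349] [ 0.1039 -0.0029 -0.0222]
brass 493 [ 0.0691  0.0052 -0.0349] [ 0.1041  0.0254 -0.0225]
cover 19555 ((-91.19132232666016, 0.19069671630859375), (91.64883422851562, 99.8891830444336), 86.292724609375) [-0.0395  0.0486  0.0084] [-0.1439 -0.0481  0.0036] [-0.0001  0.0004  0.0059]
t 8.35 tcp tray mm [-56.3  -1.8  66.9] F tray [-0.2  0.2 -0.4] w 0.02
turn [ 0.003  0.004 -0.013]
-150,0.5,50 shift [0.937 0.016 0.168]
-150,0.5,15 shift [0.938 0.016 0.518]
```

Call:
step_arm(
  rows=[
    [0.5,0,0.1,0,0,0],
    [1.0,0.02,0.2,0,0,-0.01],
    [1.0,0.02,0.2,0,0,-0.01],
  ],
  hand=30,
)

```text
time: 8.72
tcp_pos: [0.5196, 0.2255, 0.1545]
tcp_rot: [[-0.162, 0.986, -0.033], [0.964, 0.166, 0.207], [0.21, 0.002, -0.978]]
contact_force: [-0.6, 0.0, -1.1]
gripper_width: 0.0302
finger_force: 0.0
```

Call:
step_arm(
  rows=[
    [0.09,0,0.1,0,0,0],
    [0.09,0,0.2,0,0,0],
    [0.09,0,0.3,0,0,0],
    [0.09,0,0.38,0,0,0],
    [0.09,0,0.38,0,0,0],
    [0.09,0,0.38,0,0,0],
  ],
)

```text
time: 9.48
tcp_pos: [0.519, 0.2375, 0.1203]
tcp_rot: [[-0.156, 0.987, -0.029], [0.966, 0.159, 0.206], [0.208, 0.004, -0.978]]
contact_force: [0.3, 0.4, 0.2]
gripper_width: 0.0298
finger_force: 0.0
```

```bash
python3 go.py -165,0.5,1 -100,0.5,1
```

```text
t 9.47 tcp tray mm [-166.3    2.4   10.5] F tray [-0.4  0.3  0.1] w 0.0298
turn [ 0.008  0.001 -0.001]
-165,0.5,1 shift [-0.013 -0.02   0.095]
-100,0.5,1 shift [-0.663 -0.019  0.095]
```

Call:
step_arm(
  rows=[
    [0,-0.02,0.04,0,0,0],
    [0,-0.02,0.09,0,0,0],
    [0,-0.02,0.09,0,0,0],
    [0,-0.02,0.09,0,0,0],
  ],
)

```text
time: 9.98
tcp_pos: [0.5165, 0.2392, 0.1113]
tcp_rot: [[-0.156, 0.987, -0.03], [0.965, 0.159, 0.206], [0.208, 0.004, -0.978]]
contact_force: [0.5, 0.4, 0.4]
gripper_width: 0.0302
finger_force: 0.0
```

Call:
step_arm(
  rows=[
    [-0.05,0,0,0,0,0],
    [-0.1,0,0,0,0,0],
    [-0.15,0,0,0,0,0],
    [-0.2,0,0,0,0,0],
    [-0.25,0,0,0,0,0],
    [-0.3,0,0,0,0,0],
    [-0.35,0,0,0,0,0],
    [-0.4,0,0,0,0,0],
    [-0.45,0,0,0,0,0],
    [-0.5,0,0,0,0,0],
    [-0.55,0,0,0,0,0],
    [-0.55,0,0,0,0,0],
  ],
)

```text
time: 11.48
tcp_pos: [0.5249, 0.1855, 0.0997]
tcp_rot: [[-0.156, 0.987, -0.03], [0.966, 0.159, 0.206], [0.208, 0.003, -0.978]]
contact_force: [-0.4, -0.0, 0.4]
gripper_width: 0.0299
finger_force: 0.1
```

```bash
python3 go.py -70,0.5,1 ; python3 cogs.py
```

```text
t 11.47 tcp tray mm [-1.109e+02 -1.000e-01  1.200e+00] F tray [-0.1 -0.4  0.4] w 0.0299
turn [ 0.007  0.002 -0.002]
-70,0.5,1 shift [-0.409  0.006  0.003]
copper 0
brass 0
cover 3550 ((-74.562744140625, 2.974010467529297), (91.53471374511719, 50.969154357910156), 89.87559509277344) [-0.0491  0.0488  0.0119] [-0.1001 -0.0427 -0.0003] [ 0.0195 -0.0018  0.0071]
```

View pics/w_last.png

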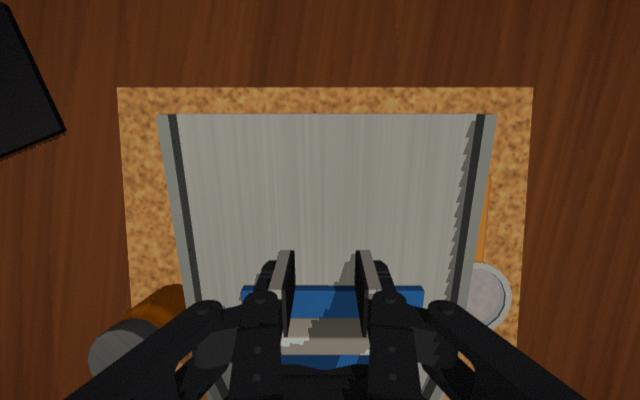

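Call:
step_arm(
  rows=[
    [-0.05,0,0,0,0,0],
    [-0.1,0,0,0,0,0],
    [-0.15,0,0,0,0,0],
    [-0.2,0,0,0,0,0],
    [-0.25,0,0,0,0,0],
    [-0.3,0,0,0,0,0],
    [-0.35,0,0,0,0,0],
    [-0.4,0,0,0,0,0],
    [-0.45,0,0,0,0,0],
    [-0.5,0,0,0,0,0],
    [-0.5,0,0,0,0,0],
  ],
)

```text
time: 12.9
tcp_pos: [0.5333, 0.1369, 0.0894]
tcp_rot: [[-0.156, 0.987, -0.029], [0.966, 0.158, 0.206], [0.208, 0.004, -0.978]]
contact_force: [0.0, 0.1, 0.5]
gripper_width: 0.0299
finger_force: 0.0
```

```bash
python3 go.py -40,0.5,1 ; python3 cogs.py; python3 - <<'E'
from h import *
t=np.load("tray.npz");O,R=t["O"],t["R"]
for c in("scene","top"):
    im,d,P=snap(c);Q=(P-O)@R;hsv=cv2.cvtColor(im,cv2.COLOR_RGB2HSV)
    b=cv2.inRange(hsv,(100,120,40),(125,255,255)).astype(bool)&(d>0)&(abs(Q[...,1])<.06)&(Q[...,0]>-.2)&(Q[...,0]<.11)&(abs(Q[...,2])<.06)
    q=Q[b];print(c,len(q),q.min(0).round(3),q.max(0).round(3),np.linalg.lstsq(np.c_[q[:,:2],np.ones(len(q))],q[:,2],rcond=None)[0].round(3)) if len(q) else print(c,0)
E
```

```text
t 12.9 tcp tray mm [-60.6   0.4   1.5] F tray [-0.2  0.   0.5] w 0.0299
turn [ 0.009  0.003 -0.002]
-40,0.5,1 shift [-0.206  0.001  0.005]
copper 0
brass 0
cover 3465 ((-23.93353843688965, 2.6514244079589844), (91.46907806396484, 50.86213302612305), 89.93006896972656) [0.0015 0.0484 0.0116] [-0.0494 -0.0431  0.0005] [0.0171 0.0011 0.0062]
scene 956 [-0.049 -0.042  0.002] [0.052 0.051 0.012] [0.004 0.004 0.007]
top 0
```

Call:
step_arm(
  rows=[
    [-0.03,0,0,0,0,0],
    [-0.06,0,0,0,0,0],
    [-0.09,0,0,0,0,0],
    [-0.12,0,0,0,0,0],
    [-0.15,0,0,0,0,0],
    [-0.15,0,0,0,0,0],
    [-0.15,0,0,0,0,0],
  ],
)

```text
time: 13.92
tcp_pos: [0.535, 0.1229, 0.0861]
tcp_rot: [[-0.156, 0.987, -0.03], [0.966, 0.159, 0.206], [0.208, 0.003, -0.978]]
contact_force: [-0.4, 0.1, 0.1]
gripper_width: 0.0298
finger_force: 0.0
```

```bash
cat > sc.py <<'E'
from h import *
t=np.load("tray.npz");O,R=t["O"],t["R"]
im,d,P=snap("scene");Q=(P-O)@R;hsv=cv2.cvtColor(im,cv2.COLOR_RGB2HSV)
save("s_last",cv2.resize(im[150:310,220:440],None,fx=3,fy=3))
b=cv2.inRange(hsv,(100,120,40),(125,255,255)).astype(bool)&(d>0)&(abs(Q[...,1])<.06)&(Q[...,0]>-.2)&(Q[...,0]<.12)&(abs(Q[...,2])<.06)
q=Q[b];print("scene cover",len(q),q.min(0).round(3),q.max(0).round(3),np.linalg.lstsq(np.c_[q[:,:2],np.ones(len(q))],q[:,2],rcond=None)[0].round(3))
E
python3 go.py -40,0.5,1 ; python3 cogs.py;python3 sc.py
```

```text
t 13.93 tcp tray mm [-46.1  -0.1   1.2] F tray [-0.2 -0.3  0.1] w 0.0298
turn [ 0.007  0.002 -0.001]
-40,0.5,1 shift [-0.061  0.006  0.002]
copper 0
brass 0
cover 318 ((-23.232303619384766, 5.051979064941406), (17.326915740966797, 96.4427719116211), 0.3138025999069214) [-0.0145  0.0533  0.012 ] [-0.0319 -0.0432 -0.    ] [ 0.0072 -0.0078  0.0116]
scene cover 1006 [-0.036 -0.043 -0.015] [0.064 0.05  0.019] [-0.317  0.009  0.008]
```

View pics/s_last.png

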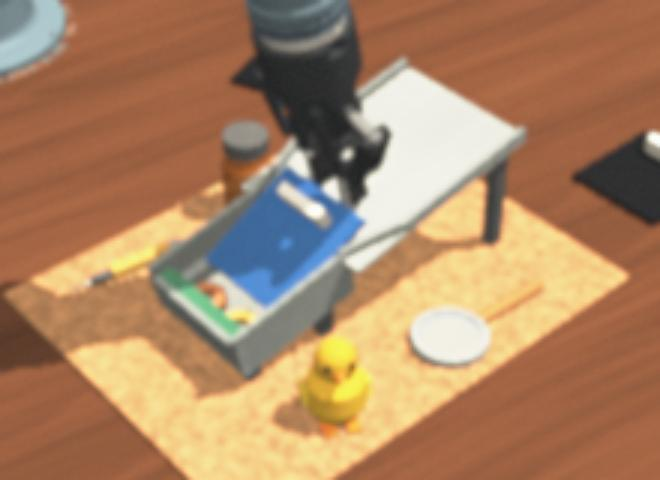

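Call:
step_arm(
  rows=[
    [-0.03,0,0,0,0,0],
    [-0.06,0,0,0,0,0],
    [-0.09,0,0,0,0,0],
    [-0.12,0,0,0,0,0],
    [-0.15,0,0,0,0,0],
    [-0.18,0,0,0,0,0],
    [-0.21,0,0,0,0,0],
    [-0.24,0,0,0,0,0],
    [-0.27,0,0,0,0,0],
    [-0.3,0,0,0,0,0],
    [-0.32,0,0,0,0,0],
    [-0.32,0,0,0,0,0],
  ],
)

```text
time: 15.52
tcp_pos: [0.5402, 0.0921, 0.0796]
tcp_rot: [[-0.156, 0.987, -0.03], [0.966, 0.159, 0.206], [0.208, 0.004, -0.978]]
contact_force: [-0.1, 0.4, 0.4]
gripper_width: 0.0296
finger_force: 0.0
```

```bash
python3 go.py -40,0.5,1 ; python3 sc.py
```

```text
t 15.53 tcp tray mm [-14.2   0.1   1.4] F tray [-0.5 -0.1  0.3] w 0.0296
turn [ 0.008  0.001 -0.002]
-40,0.5,1 shift [0.258 0.004 0.004]
scene cover 912 [-0.004 -0.042 -0.015] [0.088 0.047 0.01 ] [-0.21   0.002  0.007]
```

Call:
step_arm(
  rows=[
    [0.05,0,-0.06,0,0,0],
    [0.05,0.01,-0.13,0,0,0],
    [0.05,0.02,-0.13,0,0,0],
    [-0.05,0.02,-0.13,0,0,0],
    [-0.09,0.02,-0.13,0,0,0],
    [-0.11,0.02,-0.13,0,0,0],
    [-0.13,0.02,-0.13,0,0,0],
    [-0.15,0.02,-0.13,0,0,0],
    [-0.17,0.02,-0.13,0,0,0],
    [-0.17,0.02,-0.13,0,0,0],
  ],
  hand=18,
)

```text
time: 16.82
tcp_pos: [0.5452, 0.0735, 0.0888]
tcp_rot: [[-0.156, 0.987, -0.03], [0.966, 0.159, 0.206], [0.208, 0.004, -0.978]]
contact_force: [0.2, 0.3, -0.1]
gripper_width: 0.0182
finger_force: 0.0
```

```bash
python3 go.py 7,0.5,10 ; python3 sc.py
```

```text
t 16.82 tcp tray mm [ 2.6  2.1 14.4] F tray [-0.2  0.2 -0.1] w 0.0182
turn [ 0.008  0.001 -0.001]
7,0.5,10 shift [-0.044 -0.016  0.044]
scene cover 879 [ 0.    -0.043 -0.015] [0.089 0.048 0.032] [-0.219  0.004  0.008]
```

View pics/s_last.png

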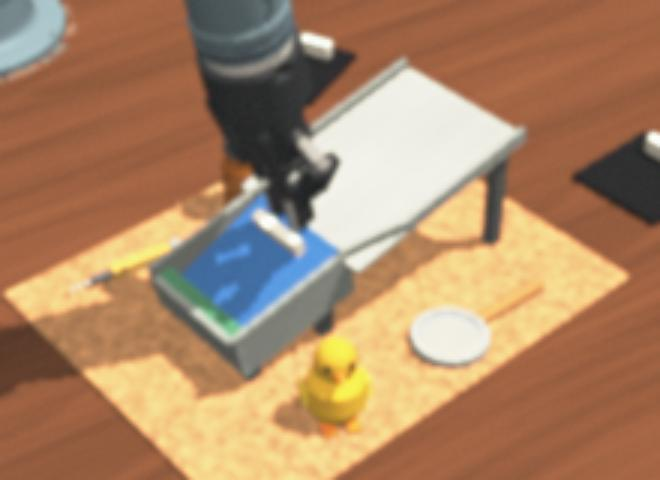

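Call:
step_arm(
  rows=[
    [-0.01,0,0,0,0,0],
    [-0.02,0,0.01,0,0,0],
    [-0.03,0,0.02,0,0,0],
    [-0.04,0,0.04,0,0,0],
    [-0.05,0,0.06,0,0,0],
    [-0.05,0,0.06,0,0,0],
    [-0.05,0,0.06,0,0,0],
  ],
)

```text
time: 17.75
tcp_pos: [0.5456, 0.0698, 0.0817]
tcp_rot: [[-0.156, 0.987, -0.03], [0.966, 0.159, 0.206], [0.208, 0.003, -0.978]]
contact_force: [-0.3, -0.0, -0.8]
gripper_width: 0.0181
finger_force: 0.0
```

```bash
python3 go.py 7,0.5,10 ; python3 sc.py
```

```text
t 17.75 tcp tray mm [7.8 1.9 8.2] F tray [ 0.2 -0.3 -0.7] w 0.0181
turn [ 0.007  0.002 -0.001]
7,0.5,10 shift [ 0.008 -0.013 -0.018]
scene cover 755 [ 0.002 -0.042 -0.015] [0.089 0.043 0.026] [-0.128  0.004  0.001]
```

Call:
step_arm(
  rows=[
    [0,0,0.03,0,0,0],
    [-0.01,0,0.03,0,0,0],
    [-0.02,0,0.03,0,0,0],
    [-0.03,0,0.03,0,0,0],
    [-0.04,0,0.03,0,0,0],
    [-0.04,0,0.03,0,0,0],
  ],
)

```text
time: 18.55
tcp_pos: [0.546, 0.0689, 0.0785]
tcp_rot: [[-0.158, 0.987, -0.031], [0.965, 0.161, 0.209], [0.211, 0.003, -0.977]]
contact_force: [-1.2, 5.0, 2.6]
gripper_width: 0.0182
finger_force: 2.9
```

```bash
python3 go.py 7,0.5,10 ; python3 sc.py
```

```text
t 18.55 tcp tray mm [9.3 2.1 5.2] F tray [-5.6 -0.3  1.5] w 0.0182
turn [ 0.006 -0.005  0.002]
7,0.5,10 shift [ 0.023 -0.015 -0.048]
scene cover 746 [ 0.001 -0.041 -0.014] [0.089 0.044 0.002] [-0.126  0.008  0.   ]
```

Call:
step_arm(
  rows=[
    [0.03,0,0,0,0,0],
    [0.03,0,-0.15,0,0,0],
    [0.03,0,-0.3,0,0,0],
    [-0.05,0,-0.3,0,0,0],
    [-0.16,0,-0.3,0,0,0],
    [-0.16,0,-0.3,0,0,0],
    [-0.16,0,-0.3,0,0,0],
  ],
  hand=0,
)

```text
time: 19.48
tcp_pos: [0.5493, 0.0451, 0.1036]
tcp_rot: [[-0.156, 0.987, -0.031], [0.966, 0.159, 0.206], [0.209, 0.002, -0.978]]
contact_force: [0.5, 0.3, 0.0]
gripper_width: 0.0001
finger_force: 0.0
```

```bash
python3 go.py 26,2,15 26,2,0;python3 cogs.py
```

```text
t 19.48 tcp tray mm [27.6  1.5 34.9] F tray [-0.2  0.5 -0. ] w 0.0001
turn [ 0.005  0.001 -0.002]
26,2,15 shift [0.016 0.004 0.199]
26,2,0 shift [0.016 0.004 0.349]
copper 0
brass 0
cover 9845 ((45.034061431884766, 2.4248199462890625), (92.03353881835938, 82.72284698486328), 89.68840789794922) [0.0866 0.0485 0.0008] [ 0.0038 -0.0435 -0.013 ] [-0.1271  0.0009 -0.0006]
```

Call:
step_arm(
  rows=[
    [0.02,0,0.1,0,0,0],
    [0.02,0,0.18,0,0,0],
    [0.02,0,0.21,0,0,0],
    [0.02,0,0.23,0,0,0],
    [0.02,0,0.25,0,0,0],
    [0.02,0,0.27,0,0,0],
    [0.02,0,0.29,0,0,0],
    [0.02,0,0.31,0,0,0],
    [0.02,0,0.33,0,0,0],
    [0.02,0,0.33,0,0,0],
  ],
)

```text
time: 20.78
tcp_pos: [0.5487, 0.0535, 0.0728]
tcp_rot: [[-0.156, 0.987, -0.03], [0.965, 0.159, 0.206], [0.209, 0.004, -0.978]]
contact_force: [-1.7, 0.1, 5.5]
gripper_width: -0.0002
finger_force: 2.7
```

```bash
python3 go.py 26,2,0;python3 cogs.py
```

```text
t 20.77 tcp tray mm [25.8  2.3  3. ] F tray [-1.5 -1.7  5.3] w -0.0002
turn [ 0.008  0.001 -0.002]
26,2,0 shift [-0.002 -0.003  0.03 ]
copper 0
brass 0
cover 8677 ((52.03837966918945, 2.4577560424804688), (91.95435333251953, 90.87364959716797), 89.73609924316406) [ 0.0975  0.0486 -0.0119] [ 0.0065 -0.0434 -0.0163] [-0.0005  0.0004 -0.014 ]
```

Call:
step_arm(
  rows=[
    [0,0,0.01,0,0,0],
    [0,0,0.02,0,0,0],
    [0,0,0.02,0,0,0],
  ],
)

```text
time: 21.2
tcp_pos: [0.5488, 0.0536, 0.0727]
tcp_rot: [[-0.156, 0.987, -0.03], [0.965, 0.158, 0.208], [0.21, 0.003, -0.978]]
contact_force: [-5.0, -1.8, 15.6]
gripper_width: 0.0
finger_force: 7.8
```

Call:
step_arm(
  rows=[
    [0,0,-0.1,0,0,0],
    [0,0,-0.3,0,0,0],
    [0.3,0,-0.7,0,0,0],
    [0.6,0,-1.0,0,0,0],
    [0.6,0,-1.0,0,0,0],
    [0.6,0,-1.0,0,0,0],
  ],
)

```text
time: 21.95
tcp_pos: [0.5417, 0.0909, 0.1805]
tcp_rot: [[-0.156, 0.987, -0.03], [0.966, 0.159, 0.206], [0.208, 0.003, -0.978]]
contact_force: [0.1, -0.5, -0.7]
gripper_width: 0.0002
finger_force: 0.0
```

```bash
python3 go.py;python3 cogs.py
```

```text
t 21.95 tcp tray mm [-33.8   1.4 100.4] F tray [ 0.6  0.  -0.6] w 0.0002
turn [ 0.007  0.002 -0.001]
copper 0
brass 0
cover 2605 ((40.21977233886719, 2.5595436096191406), (91.94438171386719, 64.2394790649414), 89.65504455566406) [ 0.0726  0.0484 -0.0118] [ 0.008  -0.0433 -0.0158] [-0.0005  0.0001 -0.014 ]
```

View pics/w_last.png

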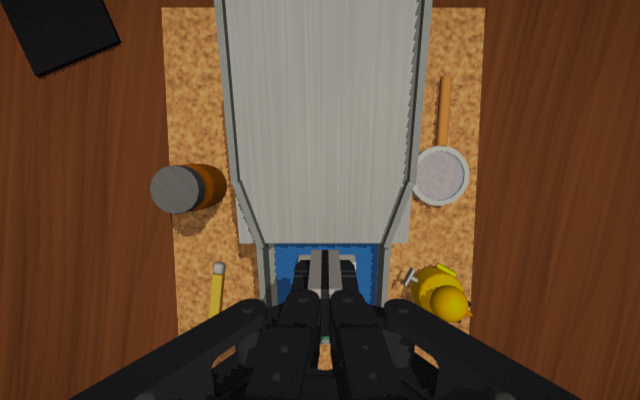

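The wrist picture shows the cover lying flat in the bay (cols 275–385, row 245 on), its top at tray z = -14 mm after the tool let go. The bystanders are where they were.

```bash
python3 -c "
from cell import job_done
print(job_done())"
```

```text
the job is handed in; nothing more can be done
None
```

I handed the job in at about 22 s. Both cogs were pushed against the back stop, and the blue cover is hooked under the lip, snapped past the catch and lying flat. The cogs could not be seen under the cover at the end. The bystanders look unmoved, and no verdict came back.

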